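Latch the open holding pen

TASK

One of the two wire holding pens on the steel table has been left with its gate open. Lift that gate's latch bar, swing the gate shut with the bar carried over the lip of the catch on the gate post, and let the bar drop down into the catch so that the gate is held shut. Leave the jar and the other pen, which is already latched, alone.

Things in the scene. Friction and masses are not known exactly. Their poses are not given: they have to be found in the camera images.
- gate_hinge (a point): Foot of the vertical hinge axis of the open gate, at table height, fixed to its pen: an open-topped steel wire pen, 220 mm deep, 270 wide, walls 140 high. Axes: z up, x from the gate opening into the pen, y along the pen's front from the catch towards the hinge. The shut gate lies along -y from here.
- catch (a point): Steel catch on the open pen's gate post, an upward U; point on its floor (175 mm high) where the shut bar lies, axes as gate_hinge, 242 mm along -y from it. Inner cheek from x +10 mm, 40 mm tall. Outer lip x -30 to -42 mm, top 26 mm above the floor: the bar must pass over it. The gap is 40 mm, the bar 12 mm thick. Lip and cheek are 34 mm long along y.
- gate (a joint): Opening angle of the gate, rad: 0 shut (a stop), growing as it swings out of the pen's front, clockwise from above, to 1.2. It is 12 mm thick, reaches 215 mm from the hinge, top 140 mm high, and stays where left (light hinge friction, below 1 N at the bar). With the bar in the catch it has play up to about 0.1; with the bar down outside, the lip stops it at about 0.2.
- bar (a joint): Lift angle of the open gate's latch bar, rad: 0 down (level, resting on the gate), growing as the free end rises, to 0.7; it falls back by its weight (about 0.28 kg). Above 0.15 it clears the lip. Its pivot is a horizontal axis square to the gate, 190 mm high, 30 mm from the hinge axis; its free end reaches 263 mm from the hinge axis.
- bar_grip (a point): Centre of the black rubber grip sleeve on that steel bar: 44 mm along the bar, 16 mm thick, 26 mm tall; x across the bar (square to the gate), y along it towards the pivot, z up when down. The bar lies above the gate in its plane; down, the sleeve centre is 190 mm high, 50 mm above the gate's top, free below and beside; it is 120 mm from the pivot and 150 mm from the hinge axis.
- pen_shut: Bystander: a second pen of the same make, its gate shut and its bar down in the catch (top 215 mm high). One rigid fixed piece. Origin at the centre of its underside, gate towards its -x.
- jar: Bystander: a closed jar, 60 mm diameter and 100 mm tall, standing loose on the table. Origin at the centre of its underside.

How it is judged:
By the outcome, as a careful person would: the job done as asked, in the order asked, and still so for the second after the job is handed in, with the robot touching nothing.
It also fails if it takes over 32 s, if anything falls off the work surface, if the arm or the gripper's body presses on something with over 40 N, if the wrist force passes 120 N, or if a joint passes its speed limit or range.

ROBOT

A 6-joint arm with a two-finger parallel gripper is mounted at the origin on the work surface. World frame = base frame: x ahead of the robot, y to its left, z up, the work surface at z = 0. Lengths are in m, angles in rad, forces in N, time in s.
With the tool pointing down it reaches from about 0.325 to 0.775 m from the base axis. Payload 9.3 kg.
Tool frame: the origin (TCP) lies at the very end of the fingers, on their centre line; the grasp point (between the pads) lies 19 mm behind it (r.grasp_offset is the z of the grasp point in the tool frame, in m); z points along the fingers, y is the line along which they close (so a half turn about z gives the same grasp; the last joint's range is limited). The gripper opens to 85 mm and grips with 20 to 120 N. Pads are 22 mm wide; open, the fingers measure 114 mm over their backs; the gripper's body (76 mm by 85 mm) begins 54 mm behind the grasp point. The pads swing forward as they close: fully open they stand 13 mm farther back than shut.
Start: joints at [0.952, 0.259, 0.021, 1.334, 0, 1.418], TCP at [0.247, 0.491, 0.231] pointing down, gripper open.
Joint ranges: [-3.04, 3.04], [-0.91, 1.82], [-1.04, 1.36], [-1.92, 1.95], [-1.52, 1.45], [-3.14, 3.14]. Speed limits (rad/s): [2.22, 2.22, 2.79, 3.14, 3.14, 3.14].

INTERFACE

Orientations are given as a rotation vector (axis times angle).
In Python, from bench import r gives the robot as it stands. The module is installed in compiled form; this text tells all that it offers.
- The arm moves only by the tool jog_arm, never from a script. Its argument "targets" is a list of rows, each a list of 5 numbers: the opening, from 0 (shut) to 1 (fully open), then the shift along the tool's x, y, z each as a share of 0.1 m, from -1 to 1, then the turn about the tool's z as a share of 180 degrees, from -1 to 1. A call has 1 to 10 rows; each row is the pose to reach, as a shift and turn from the pose commanded when the call began, along the tool's axes at that moment, turning the shorter way round; what a row does not reach only later rows make up. A row lasts 1/8 s, in which the tool goes at most 62.5 mm and 10.7 degrees, less where a joint would pass 70% of its speed; a pose out of reach is approached as far as the arm can. A call with a number of a shift or a turn outside -1 to 1 is refused whole. A call with a gripper value outside its range is refused whole. The fingers move at their own pace and stop on an object; "newtons" is the grip in N (left out, the last holds). Time passes only in rows, so rows that repeat a pose let the fingers close. It gives the time, the measured TCP pose, the force, the opening and the grip force at its end, in the units of the state.
- r.read_state(): the state, without advancing time (a new reading comes with each control period).
- r.get_image(name): name is "side" or "top" or "wrist"; returns a dict with "color" (384x512x3 uint8, red, green, blue), "z_map" (384x512 float32, m along the optical axis (not along the pixel's ray), 0 where there is no reading), "camera_matrix" (3x3 intrinsics, pixels), "k1" (the pictures are not rectified: a ray, as slopes to the right and down, at radius r is drawn at 1 + k1 r^2 times it, then the intrinsics apply), "position" and "attitude" of the camera in the world. Camera axes: x right, y up, looking along -z (the intrinsics and any distortion apply to the point x, -y, -z); pixel columns grow to the right and rows downward; lengths in m; the calibration is good to about 2 mm. A picture is of the moment at which its call begins.
- r.hand_in(): hands the job in; it is judged then, once.
Trained networks look in the newest picture that a camera, given by its name, has taken for a name from the list of things; names that differ only in an ending like _2 or _b are one class to them, and where a whole thing is asked for, a point or a joint stands for the part that bears it (a point fixed in the world has none). Each returns a list of dicts, best first, with "conf" (0 to 1); they miss things now and then, are a little off and sometimes report something else, mostly with a low value. They report only what shows in the picture. A call takes as long as a camera call.
- r.find_in(camera, query): "position" ([column, row] in pixels, amid what is visible of it).
- r.mark_of(camera, query): "position" ([column, row] in pixels: a listed point, or the origin of a listed thing).
The state is a dict: "t": time; "joints": joint angles; "qd": joint speeds; "effort": joint torques, N m; "position": TCP position; "tcp_rot": TCP orientation; "wrist_force": force on the tool from outside, world axes, zero at the start; "torque": the same for the moment, N m; "grip_width": finger opening in m; "grip_force": force on a finger pad.
Only numpy, scipy, OpenCV 4.12 (cv2) and the standard library are available. Lean on these libraries where they do the work, as an engineer would, in place of code of your own. Each camera call takes 0.05 s, during which the arm holds its last target. There are 200 camera calls.

## Working session

There is one attempt and no reset: what is moved stays moved. The work goes in short steps, Python scripts to look and compute and a tool call to move; the robot and the scene stay as the last step left them, time stands still between calls to the robot, and variables do not carry over. Pictures are saved under pics/ and viewed, at most 10 in all, crops included, and the job is handed in when it is done.

Besides the shell and the picture viewer there is one more tool, called after ">>>" by a JSON object that holds its "fn" and its "kwargs". jog_arm: Moves the arm, as the interface text tells. Its arguments: {"type":"object","properties":{"targets":{"type":"array"},"newtons":{"type":"number"}},"required":["targets"]}

```bash
mkdir -p pics; cat > h.py <<'E'
import numpy as np, cv2
from bench import r
from scipy.spatial.transform import Rotation as R
def att(a):
    a=np.array(a,float)
    return a if a.shape==(3,3) else (R.from_rotvec(a).as_matrix() if a.size==3 else R.from_quat(a).as_matrix())
def ray(im,px):
    K=np.array(im["camera_matrix"]);d=np.array([(px[0]-K[0,2])/K[0,0],(px[1]-K[1,2])/K[1,1]]);u=d.copy()
    for _ in range(20): u=d/(1+im["k1"]*(u@u))
    return att(im["attitude"])@np.array([u[0],-u[1],-1.0])
def at_h(im,px,z):
    p=np.array(im["position"]);d=ray(im,px);return p+d*(z-p[2])/d[2]
def at_d(im,px):
    z=im["z_map"][int(round(px[1])),int(round(px[0]))];return np.array(im["position"])+ray(im,px)*z
E
python3 - <<'E'
from h import *
s=r.read_state();print(s["position"],s["tcp_rot"],s["t"],r.grasp_offset)
ims=[]
for c in ("top","side"):
    im=r.get_image(c);ims.append(im["color"]);print(c,im["position"],im["attitude"],im["k1"])
    for q,z in (("gate_hinge",0),("catch",.175),("bar_grip",.19),("pen_shut",0),("jar",0)):
        for d in r.mark_of(c,q)[:2]: print(q,round(d["conf"],2),np.round(d["position"],1),at_h(im,d["position"],z).round(4),at_d(im,d["position"]).round(3))
    cv2.imwrite(f"pics/{c}0.png",im["color"][:,:,::-1])
E
```

```text
[0.24686425 0.49118019 0.23067657] [-7.24980061e-01 -3.05629027e+00  1.89907475e-03] 0.0 -0.0187
top [ 0.52067841 -0.01376586  1.12060516] [ 0.03542986 -0.03962689 -1.54711706] 0.0018196200045682179
gate_hinge 0.74 [141.3 181. ] [0.6119 0.3249 0.    ] [0.612 0.324 0.003]
catch 0.71 [208.1 193. ] [0.5707 0.0988 0.175 ] [0.571 0.099 0.174]
bar_grip 0.69 [154.3 216.3] [0.5077 0.2312 0.19  ] [0.508 0.228 0.204]
pen_shut 0.61 [323.9 148. ] [ 0.7269 -0.2326  0.    ] [ 0.726 -0.232  0.005]
jar 0.79 [239.9 233.3] [0.4594 0.0194 0.    ] [0.465 0.016 0.099]
jar 0.31 [155.8 220.4] [0.4927 0.2763 0.    ] [0.498 0.224 0.204]
side [-0.02509045 -0.85900826  0.94023592] [ 0.86806692 -0.28540049 -0.56154204] -0.17450098975606684
gate_hinge 0.91 [204.3 173.7] [0.5847 0.3217 0.    ] [0.566 0.285 0.029]
catch 0.81 [238.8 165.4] [0.5767 0.0817 0.175 ] [0.57  0.071 0.183]
bar_grip 0.55 [192.7 142.3] [0.5152 0.251  0.19  ] [0.507 0.234 0.201]
pen_shut 0.61 [341.7 253.2] [ 0.7168 -0.2442  0.    ] [ 0.58  -0.357  0.173]
pen_shut 0.25 [217.9 241.4] [ 4.468e-01 -3.000e-04  0.000e+00] [ 0.443 -0.006  0.007]
jar 0.68 [217.2 238. ] [ 0.4527  0.0133 -0.    ] [ 0.441 -0.008  0.023]
```

View pics/top0.png

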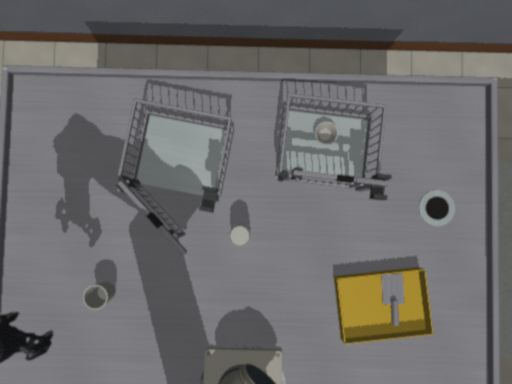

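View pics/side0.png

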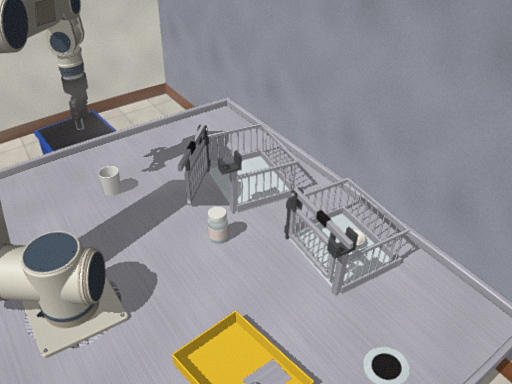

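The top view shows the open pen on the left: hinge near (130,183), gate swung out to (185,250), grip sleeve at (154,220) and catch at (208,197). The jar is at (240,235) and the latched pen is on the right. I'll refine the bar line and the pen axes from depth.

```bash
cat >> h.py <<'E'
def cloud(im):
    v,u=np.mgrid[0:384,0:512];K=np.array(im["camera_matrix"])
    p=cv2.undistortPoints(np.stack([u,v],-1).reshape(-1,1,2).astype(np.float64),K,np.array([im["k1"],0,0,0])).reshape(-1,2)
    z=im["z_map"].reshape(-1,1)
    P=np.array(im["position"])+(np.c_[p[:,0],-p[:,1],-np.ones(len(p))]*z)@att(im["attitude"]).T
    return P[z[:,0]>0], im["color"].reshape(-1,3)[z[:,0]>0].astype(int)
E
python3 - <<'E'
from h import *
im=r.get_image("top");P,C=cloud(im)
box=(P[:,0]>.35)&(P[:,0]<.9)&(P[:,1]>.02)&(P[:,1]<.42)
hi=box&(P[:,2]>.178)
Q=P[hi];c=C[hi]
gate=(Q[:,1]-.0988>.05)|(Q[:,0]<.54)
B=Q[gate&(Q[:,2]<.215)]
l=cv2.fitLine(B[:,:2].astype(np.float32),cv2.DIST_HUBER,0,.01,.01).ravel();print("bar",l,np.degrees(np.arctan2(l[1],l[0])),len(B),B.min(0),B.max(0))
blk=gate&(c.sum(1)<120);print("black",[(q.round(3).tolist(),int(k.sum())) for q,k in zip(Q[blk],c[blk])][:60])
K=Q[~gate];print("catch",K.round(3).tolist()[:60])
w=box&(P[:,2]>.128)&(P[:,2]<.15)&(P[:,0]>.62);W=P[w][:,:2].astype(np.float32);print("pen rect",cv2.minAreaRect(W))
E
```

```text
bar [0.71634096 0.69775045 0.50078154 0.2268036 ] 44.24679 760 [0.41581575 0.08381217 0.17861653] [0.60101946 0.32758269 0.20774979]
black [([0.6, 0.309, 0.196], 112), ([0.601, 0.311, 0.184], 118), ([0.588, 0.297, 0.193], 93), ([0.589, 0.299, 0.18], 90), ([0.585, 0.298, 0.191], 100), ([0.586, 0.298, 0.182], 90), ([0.516, 0.239, 0.203], 97), ([0.516, 0.237, 0.202], 92), ([0.516, 0.234, 0.201], 110), ([0.513, 0.24, 0.206], 84), ([0.513, 0.239, 0.202], 66), ([0.513, 0.236, 0.202], 61), ([0.513, 0.234, 0.201], 65), ([0.513, 0.232, 0.201], 87), ([0.511, 0.243, 0.205], 89), ([0.511, 0.24, 0.207], 65), ([0.511, 0.239, 0.202], 68), ([0.511, 0.236, 0.203], 67), ([0.511, 0.234, 0.2], 63), ([0.511, 0.231, 0.203], 51), ([0.511, 0.231, 0.196], 88), ([0.508, 0.246, 0.202], 115), ([0.508, 0.243, 0.204], 72), ([0.508, 0.241, 0.204], 69), ([0.508, 0.239, 0.202], 59), ([0.508, 0.235, 0.205], 68), ([0.508, 0.234, 0.202], 69), ([0.508, 0.232, 0.201], 53), ([0.509, 0.229, 0.202], 64), ([0.509, 0.228, 0.196], 89), ([0.506, 0.243, 0.203], 101), ([0.506, 0.241, 0.204], 73), ([0.506, 0.239, 0.202], 59), ([0.
[... 1559 characters left out ...]
, 0.108, 0.21], [0.578, 0.105, 0.211], [0.578, 0.102, 0.214], [0.578, 0.099, 0.218], [0.578, 0.097, 0.214], [0.578, 0.094, 0.215], [0.579, 0.092, 0.214], [0.578, 0.089, 0.216], [0.579, 0.087, 0.214], [0.579, 0.085, 0.215], [0.579, 0.083, 0.212], [0.579, 0.08, 0.214], [0.579, 0.077, 0.216], [0.58, 0.076, 0.205], [0.578, 0.103, 0.184], [0.577, 0.099, 0.197], [0.576, 0.095, 0.209], [0.576, 0.092, 0.213], [0.576, 0.09, 0.215], [0.576, 0.087, 0.214], [0.576, 0.085, 0.214], [0.576, 0.082, 0.213], [0.576, 0.08, 0.214], [0.576, 0.077, 0.213], [0.577, 0.076, 0.202], [0.576, 0.094, 0.179]]
pen rect ((0.7011485695838928, 0.1970914602279663), (0.27163809537887573, 0.2086392194032669), 80.36914825439453)
```

```bash
python3 - <<'E'
from h import *
im=r.get_image("top");P,C=cloud(im)
m=(P[:,0]>.40)&(P[:,0]<.58)&(P[:,1]>.1)&(P[:,1]<.32)&(P[:,2]>.185)&(P[:,2]<.21);Q=P[m][:,:2];c=C[m].sum(1)
S=Q[(c<110)&(np.linalg.norm(Q-[.505,.231],axis=1)<.035)];print("sleeve",len(S),S.mean(0),cv2.minAreaRect(S.astype(np.float32)))
ang=np.radians(43)
for _ in range(5):
    n=np.array([-np.sin(ang),np.cos(ang)]);k=abs((Q-S.mean(0))@n)<.014
    l=cv2.fitLine(Q[k].astype(np.float32),cv2.DIST_HUBER,0,.01,.01).ravel();ang=np.arctan2(l[1],l[0])
d=l[:2]*np.sign(l[0]);t=(Q[k]-S.mean(0))@d
print("bar",np.degrees(ang),k.sum(),"ext",t.min(),t.max(),"sleeve off",(S.mean(0)-l[2:])@n)
h=S.mean(0)+.15*d;yp=np.array([np.cos(np.radians(80.4)),np.sin(np.radians(80.4))]);print("hinge",h,"catch pred",h-.242*yp)
E
```

```text
sleeve 96 [0.49972231 0.22769051] ((0.498987078666687, 0.22828485071659088), (0.038366179913282394, 0.014589139260351658), 43.41470718383789)
bar 44.67538 564 ext -0.11147902057588846 0.11898259999788188 sleeve off -0.0005206130042858899
hinge [0.60638756 0.3331539 ] catch pred [0.56602952 0.09454286]
```

>>> {"fn": "jog_arm", "kwargs": {"targets": [[1, -0.5, -0.2, 0, 0], [1, -1, -0.4, 0, 0], [1, -1, -0.4, 0, 0]]}}

```text
t: 1.08
position: [0.3203, 0.4087, 0.2314]
tcp_rot: [0.731, 3.055, -0.0]
wrist_force: [0.6, -0.2, 0.6]
grip_width: 0.0854
grip_force: 0.0
```

>>> {"fn": "jog_arm", "kwargs": {"targets": [[1, -0.5, -0.2, 0, 0], [1, -1, -0.4, 0, 0], [1, -1, -0.4, 0, 0]]}}

```text
t: 1.45
position: [0.3914, 0.3285, 0.2312]
tcp_rot: [0.731, 3.055, -0.0]
wrist_force: [0.4, 1.6, -1.1]
grip_width: 0.0856
grip_force: 0.0
```

>>> {"fn": "jog_arm", "kwargs": {"targets": [[1, -0.5, -0.2, 0, -0.05], [1, -1, -0.4, 0, -0.1], [1, -1, -0.4, 0, -0.15], [1, -1, -0.4, 0, -0.2], [1, -1, -0.4, 0, -0.25], [1, -1, -0.4, 0, -0.3], [1, -1, -0.4, 0, -0.35], [1, -1, -0.4, 0, -0.397], [1, -1, -0.4, 0, -0.397]]}}

```text
t: 2.58
position: [0.4606, 0.2506, 0.2313]
tcp_rot: [-1.197, 2.905, 0.001]
wrist_force: [-0.1, 0.1, -0.6]
grip_width: 0.0852
grip_force: 0.0
```

```bash
cat >> h.py <<'E'
def rel(p,ydeg):
    s=r.read_state();M=att(s["tcp_rot"]);d=M.T@(np.array(p)-s["position"]);yd=np.degrees(np.arctan2(M[1,1],M[0,1]))
    print("t",round(s["t"],2),"pos",np.round(s["position"],4),"ydeg",round(yd,1),"zaxis",M[:,2].round(3),"shift/0.1",(d*10).round(3),"turn/180",round(-((ydeg-yd+180)%360-180)/180,3),"F",np.round(s["wrist_force"],1),"w",s["grip_width"],s["grip_force"])
E
python3 - <<'E'
from h import *
rel([.4995,.228,.168],134.6)
im=r.get_image("wrist");cv2.imwrite("pics/w1.png",im["color"][:,:,::-1])
for d in r.mark_of("wrist","bar_grip")[:2]: print(d["conf"],d["position"],at_h(im,d["position"],.19))
P,C=cloud(im)
m=(P[:,0]>.40)&(P[:,0]<.6)&(P[:,1]>.1)&(P[:,1]<.33)&(P[:,2]>.18)&(P[:,2]<.21)
S=P[m&(C.sum(1)<110)];print(len(S),cv2.minAreaRect(S[:,:2].astype(np.float32)) if len(S) else 0, S.mean(0) if len(S) else 0)
E
```

```text
t 2.58 pos [0.4606 0.2506 0.2313] ydeg 134.8 zaxis [-0.  0. -1.] shift/0.1 [-0.117 -0.434  0.633] turn/180 0.001 F [-0.1  0.1 -0.6] w 0.0851577837072544 0.0
0.58 [204.1, 225.6] [0.49415226 0.22918436 0.19      ]
2418 ((0.5223114490509033, 0.16444116830825806), (0.059833962470293045, 0.16359418630599976), 27.70523452758789) [0.50870244 0.19046422 0.19736149]
```

>>> {"fn": "jog_arm", "kwargs": {"targets": [[1, -0.11, -0.42, 0, 0], [1, -0.11, -0.42, 0, 0], [1, -0.11, -0.42, 0.2, 0], [1, -0.11, -0.42, 0.4, 0], [1, -0.11, -0.42, 0.63, 0], [1, -0.11, -0.42, 0.63, 0]]}}

```text
t: 3.42
position: [0.4972, 0.2275, 0.1671]
tcp_rot: [1.193, -2.903, -0.001]
wrist_force: [-0.4, 0.8, 0.9]
grip_width: 0.0857
grip_force: 0.0
```

```bash
python3 - <<'E'
from h import *
rel([.499,.2283,.168],134.7)
ims=[r.get_image(c) for c in ("top","side")]
a=[cv2.resize(ims[0]["color"][130:290,80:280],(400,320)),cv2.resize(ims[1]["color"][80:240,120:320],(400,320))]
cv2.imwrite("pics/c2.png",np.hstack(a)[:,:,::-1])
E
```

```text
t 3.42 pos [0.4972 0.2275 0.1671] ydeg 134.7 zaxis [-0.003 -0.001 -1.   ] shift/0.1 [-0.018 -0.007 -0.009] turn/180 -0.0 F [-0.4  0.8  0.9] w 0.08566766340819715 0.0
```

View pics/c2.png

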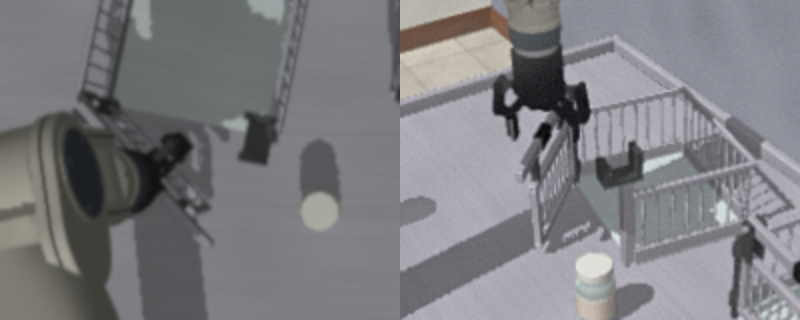

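The crops show the open fingers straddling the bar at the sleeve, around (540,130) in the side crop. I'll close on it.

>>> {"fn": "jog_arm", "kwargs": {"targets": [[0, 0, 0, 0, 0], [0, 0, 0, 0, 0], [0, 0, 0, 0, 0], [0, 0, 0, 0, 0], [0, 0, 0, 0, 0], [0, 0, 0, 0, 0]], "newtons": 35}}

```text
t: 4.28
position: [0.4985, 0.2275, 0.1685]
tcp_rot: [-1.197, 2.904, 0.0]
wrist_force: [-2.8, -0.1, 4.6]
grip_width: 0.0155
grip_force: 38.9
```

>>> {"fn": "jog_arm", "kwargs": {"targets": [[0, 0, 0, -0.08, 0], [0, -0.01, 0, -0.16, 0], [0, -0.025, 0, -0.24, 0], [0, -0.045, 0, -0.32, 0], [0, -0.045, 0, -0.32, 0]]}}

```text
t: 4.9
position: [0.5016, 0.2304, 0.201]
tcp_rot: [1.197, -2.905, 0.001]
wrist_force: [-4.5, -1.3, -1.0]
grip_width: 0.0156
grip_force: 37.7
```

```bash
python3 - <<'E'
from h import *
rel([.499,.228,.2],134.7)
for c in ("side",):
    im=r.get_image(c);cv2.imwrite("pics/s3.png",cv2.resize(im["color"][80:240,120:320],(600,480))[:,:,::-1])
s=r.read_state();M=att(s["tcp_rot"]);p0=np.array(s["position"])
# arc about hinge; base angle taken from current tcp
h=np.array([.6064,.3332]);v=p0[:2]-h;print("radius",np.linalg.norm(v),"ang",np.degrees(np.arctan2(v[1],v[0])))
for a in (4,8,12,16,20,24,28,32,34,36,38):
    q=R.from_euler('z',a,degrees=True).as_matrix()[:2,:2]@v+h
    d=M.T@(np.r_[q,p0[2]]-p0);print(a,(d*10).round(3),"turn",round(-a/180,4))
E
```

```text
t 4.9 pos [0.5016 0.2304 0.201 ] ydeg 134.8 zaxis [ 0. -0. -1.] shift/0.1 [0.036 0.001 0.01 ] turn/180 0.0 F [-4.5 -1.3 -1. ] w 0.015571310053287341 37.66369342803955
radius 0.14682865401859976 ang -135.55534228353974
4 [-0.003 -0.102  0.   ] turn -0.0222
8 [-0.013 -0.204  0.   ] turn -0.0444
12 [-0.03  -0.305  0.   ] turn -0.0667
16 [-0.055 -0.405  0.   ] turn -0.0889
20 [-0.086 -0.503  0.   ] turn -0.1111
24 [-0.124 -0.598  0.   ] turn -0.1333
28 [-0.168 -0.69   0.   ] turn -0.1556
32 [-0.219 -0.779  0.   ] turn -0.1778
34 [-0.246 -0.822  0.   ] turn -0.1889
36 [-0.275 -0.865  0.   ] turn -0.2
38 [-0.306 -0.906  0.   ] turn -0.2111
```

View pics/s3.png

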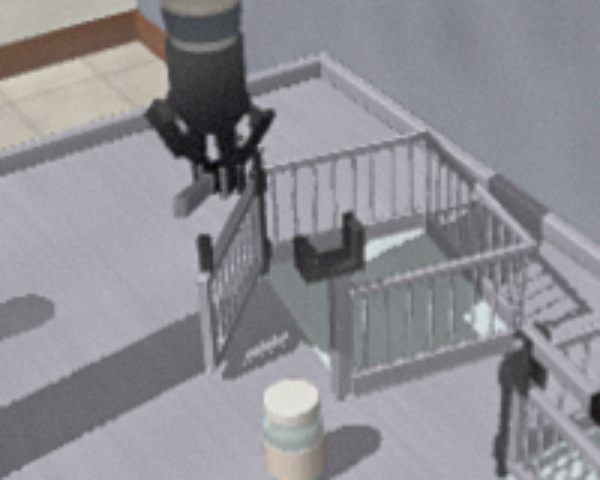

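The bar is lifted: its free end is at (190,200), well clear of the gate post top at (205,245). I'll swing the gate now.

>>> {"fn": "jog_arm", "kwargs": {"targets": [[0, -0.003, -0.102, 0, -0.0222], [0, -0.013, -0.204, 0, -0.0444], [0, -0.03, -0.305, 0, -0.0667], [0, -0.055, -0.405, 0, -0.0889], [0, -0.086, -0.503, 0, -0.1111], [0, -0.124, -0.598, 0, -0.1333], [0, -0.168, -0.69, 0, -0.1556], [0, -0.219, -0.779, 0, -0.1778], [0, -0.246, -0.822, 0, -0.1889], [0, -0.246, -0.822, 0, -0.1889]]}}

```text
t: 6.2
position: [0.5775, 0.1902, 0.2003]
tcp_rot: [-1.993, 2.427, 0.002]
wrist_force: [-1.0, 4.7, -2.1]
grip_width: 0.0157
grip_force: 38.1
```

```bash
python3 - <<'E'
from h import *
rel([.58,.188,.2],170.6)
a=[]
for c,b in (("top",(140,240,110,235)),("side",(110,210,170,295))):
    im=r.get_image(c);a.append(cv2.resize(im["color"][b[0]:b[1],b[2]:b[3]],(400,320)))
cv2.imwrite("pics/c4.png",np.hstack(a)[:,:,::-1])
E
```

```text
t 6.2 pos [0.5775 0.1902 0.2003] ydeg 168.8 zaxis [ 0.001  0.002 -1.   ] shift/0.1 [ 0.017 -0.029  0.003] turn/180 -0.01 F [-1.   4.7 -2.1] w 0.015658601006295493 38.06616425514221
```

View pics/c4.png

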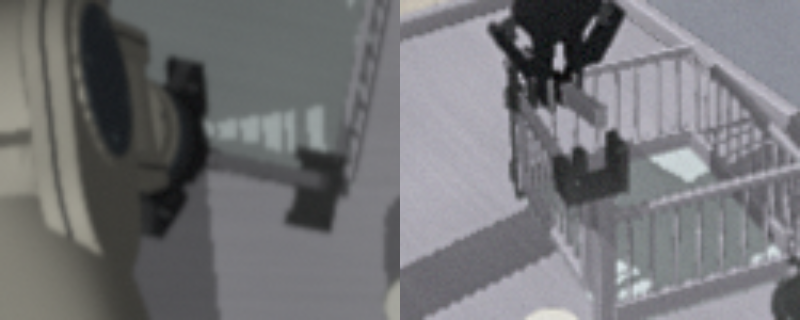

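The bar now hangs over the catch gap, inside the lip and next to the cheek, at (315,180) in the top crop. I'll close the last bit and lower it.

>>> {"fn": "jog_arm", "kwargs": {"targets": [[0, 0, -0.03, 0, -0.008], [0, 0, -0.03, 0, -0.008], [0, 0.02, -0.03, 0.08, -0.008], [0, 0.034, -0.03, 0.16, -0.008], [0, 0.042, -0.03, 0.24, -0.008], [0, 0.045, -0.03, 0.29, -0.008], [0, 0.045, -0.03, 0.31, -0.008], [0, 0.045, -0.03, 0.31, -0.008]]}}

```text
t: 7.3
position: [0.5792, 0.1845, 0.1694]
tcp_rot: [-2.024, 2.403, -0.0]
wrist_force: [-3.3, 3.8, 0.0]
grip_width: 0.0148
grip_force: 37.3
```

>>> {"fn": "jog_arm", "kwargs": {"targets": [[1, 0, 0, 0, 0], [1, 0, 0, 0, 0], [1, 0, 0, 0, 0], [1, 0, 0, 0, 0], [1, 0, 0, 0, 0], [1, 0, 0, 0, 0], [1, 0, 0, -0.3, 0], [1, 0, 0, -0.6, 0], [1, 0, 0, -1, 0], [1, 0, 0, -1, 0]]}}

```text
t: 8.55
position: [0.5802, 0.1847, 0.2724]
tcp_rot: [-2.021, 2.399, -0.004]
wrist_force: [0.1, -0.3, -1.0]
grip_width: 0.0854
grip_force: 0.0
```

>>> {"fn": "jog_arm", "kwargs": {"targets": [[1, -0.4, 0.4, -0.2, 0], [1, -0.9, 0.9, -0.2, 0], [1, -1, 1, -0.2, 0], [1, -1, 1, -0.2, 0]]}}

```text
t: 9.05
position: [0.4964, 0.3013, 0.2887]
tcp_rot: [2.027, -2.399, -0.0]
wrist_force: [0.6, -0.7, 0.3]
grip_width: 0.0854
grip_force: 0.0
```

```bash
python3 - <<'E'
from h import *
rel([.58,.188,.2],170.6)
a=[]
for c,b in (("top",(140,240,110,235)),("side",(110,210,170,295))):
    im=r.get_image(c);a.append(cv2.resize(im["color"][b[0]:b[1],b[2]:b[3]],(400,320)))
    P,C=cloud(im)
    m=(abs(P[:,0]-.59)<.06)&(P[:,1]>.06)&(P[:,1]<.32)&(P[:,2]>.185)&(P[:,2]<.26);Q=P[m]
    yp=np.array([np.cos(np.radians(80.4)),np.sin(np.radians(80.4))]);xp=np.array([yp[1],-yp[0]]);e=Q[:,:2]-[.566,.0945]
    for lo in range(0,200,25):
        k=(e@yp>lo/1e3-.0)&(e@yp<lo/1e3+.025)&(abs(e@xp)<.1)
        if k.sum()>3: print(c,lo,"x",np.median((e@xp)[k]).round(4),"ztop",np.percentile(Q[k,2],80).round(4),k.sum())
cv2.imwrite("pics/c5.png",np.hstack(a)[:,:,::-1])
E
```

```text
t 9.05 pos [0.4964 0.3013 0.2887] ydeg 170.4 zaxis [-0.001 -0.    -1.   ] shift/0.1 [ 0.977 -1.014  0.887] turn/180 -0.001 F [ 0.6 -0.7  0.3] w 0.08543217606607287 0.0
top 0 x 0.0005 ztop 0.2145 103
top 25 x -0.0002 ztop 0.2014 50
top 50 x -0.0 ztop 0.2021 52
top 75 x 0.0003 ztop 0.2039 64
top 100 x 0.0 ztop 0.2038 54
top 125 x 0.0 ztop 0.2011 47
top 150 x -0.0001 ztop 0.202 48
top 175 x 0.0 ztop 0.2015 46
side 0 x -0.0012 ztop 0.2083 57
side 25 x -0.0056 ztop 0.1993 26
side 50 x -0.0073 ztop 0.1998 35
side 75 x -0.0078 ztop 0.2022 31
side 100 x -0.0084 ztop 0.2013 22
side 125 x -0.0047 ztop 0.1982 24
side 150 x -0.0072 ztop 0.1991 22
side 175 x -0.0061 ztop 0.1988 29
```

View pics/c5.png

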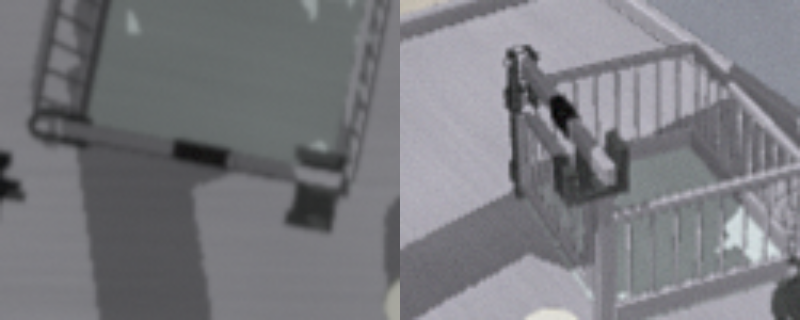

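The gate is fully shut. The bar lies level between lip and cheek in the catch at (318,175), and the arm is clear.

```bash
python3 -c "
from bench import r
print(r.hand_in())"
```

```text
the job is handed in; nothing more can be done
None
```

The open gate is shut with its latch bar down in the catch, the arm is clear, the jar and the other pen were not touched, and the job was handed in at about 9 s.

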